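# Show a toggle clamp to the inspection camera

### The job

Fold both long flaps of the kit carton right back past upright, then draw the toggle clamp up out of its cell and turn it so that the underside of its base plate squarely faces the inspection camera, centred in front of the lens about 200 mm away. Finish while still holding it there, raised and still, with both flaps left open; leave the other kit parts in their cells and the bench things where they are, and do not bump the camera.

Things in the scene. Friction and masses are not known exactly. Their poses are not given: they have to be found in the camera images.
- carton: Cardboard carton standing fast on the bench (does not slide), outside 316 x 155 x 130 mm high, walls and floor 5 mm. Origin: centre of its underside; x along its long side, y across, z up. Its short dust flaps hang outside the ends, out to x = +-176 mm. In its three cells stand the toggle clamp, a levelling foot and an angle bracket, in any order, 5 mm above the bench.
- flap_left (a joint): Angle of the long flap hinged on the carton's +y upper edge (y = +77.5, z = 130 mm): 0 shut and level, pi/2 upright, 2.6 folded back. 304 mm long along carton x, 70 mm from hinge to free edge, 5 mm thick. Starts at 0.85 to 1.2, leaving a gap of 60 mm or more between the two edges; stays where left (0.035 N m). A finger in the gap, swept outwards just above the rim, opens it.
- flap_right (a joint): The same for the flap hinged at the carton's -y side (y = -77.5 mm).
- flap_left_edge (a point): Middle of the free edge of the +y flap.
- flap_right_edge (a point): Middle of the free edge of the -y flap.
- clamp: Toggle clamp, 0.2 to 0.35 kg, 116 mm high. Origin: underside of base plate, below the handle; z up the handle, x towards the hold-down bar. Steel base plate x -39 to 27, 44 mm wide (y), 4 thick; linkage 22 wide up to z = 58; bar out to x = 61, its rubber-tipped spindle up to z = 60. Black handle 26 (x) by 18 mm (y), z = 54 to 116. Stands loosely in a cell, x roughly along carton +y.
- clamp_grip (a point): Point on the axis of the clamp's handle, 88 mm above the underside of the base plate; a good place to grip, across the 18 mm faces (along clamp y).
- camera: Inspection camera: black housing, lens in a white ring light 76 mm across; cannot move. Origin: centre of the lens front, 130 mm above the bench. Its z axis is the viewing direction, out of the lens towards the robot's side and 40 degrees upwards; y is level. Seen squarely means: clamp z points the same way as this z, base plate centre on this axis 200 mm out.
- clamp_base (a point): Centre of the underside of the clamp's base plate (6 mm towards -x from the clamp's origin).
- camera_stand: Stand of the inspection camera: steel foot 90 x 90 mm and a short aluminium post, 100 mm high, behind and below the camera. Origin: on the bench straight below the lens; the foot is centred 75 mm towards +x of it. Not to be touched.
- foot: Levelling foot in a carton cell: round black foot 60 mm across, threaded rod 12 mm thick, 100 mm high; stays. Origin: centre of its underside.
- bracket: Steel angle bracket in a carton cell: base 55 x 40 mm, upright sheet 40 mm wide and 5 thick, 95 mm high; stays. Origin: underside, near the middle.
- channel_a: Loose steel U-shaped bracket 80 x 45 x 40 mm high lying on the bench in front of the robot, between carton and camera; stays. Origin: centre of its underside.
- channel_b: A second such bracket on the bench nearer the robot, to its right; stays.
- screwdriver: Hand screwdriver lying on the right of the bench; stays.
- spanner: Spanner lying on the right of the bench; stays.
- threadlock: Small white bottle, 36 mm in diameter, 85 mm high, standing on the right of the bench, near the robot; stays.
- carton_cells (a point): Centre of the carton's floor, inside, 5 mm above the bench. Two 4 mm partition walls, their tops 65 mm above the bench, make three cells in a row along carton x, centred at x = -99, 0 and +99 mm from here, about 83 mm along x (outer ones 107) by 145 mm along y.
There are look-alikes about, which are no part of the job. Leave any orange or pink look-alike of the clamp alone.

How it is judged:
By the outcome, as a careful person would: the job done as asked, in the order asked, and still so for the second after the job is handed in, while the arm keeps its last pose, push and grip.
It also fails if it takes over 46 s, if anything falls off the work surface, if the arm or the gripper's body presses on something with over 40 N, if the wrist force passes 120 N, or if a joint passes its speed limit or range.

### The arm

A 7-joint arm with a two-finger parallel gripper is mounted at the origin on the work surface. World frame = base frame: x ahead of the robot, y to its left, z up, the work surface at z = 0. Lengths are in m, angles in degrees, forces in N, time in s.
With the tool pointing down it reaches from about 0.425 to 0.875 m from the base axis. Payload 4.7 kg.
Tool frame: the origin (TCP) lies on the centre line of the jaws, within the pads' length; the fingertips stand 8 mm ahead of it and the grasp point (between the pads) lies 11 mm behind it; z points along the fingers, y is the direction in which the jaws open and shut (so a half turn about z gives the same grasp; the last joint's range is limited). The gripper opens to 87 mm and grips with 3 to 60 N. Pads are 19 mm wide; open, the fingers measure 117 mm over their backs; the gripper's body (75 mm by 190 mm) begins 51 mm behind the grasp point.
Start: joints at [68.302, 18.392, -4.016, 83.108, 1.295, 78.541, -3.26], TCP at [0.249, -0.601, 0.231] pointing down, gripper open.
Joint ranges: [-163.93, 163.93], [-17.29, 119.83], [-79.2, 71.16], [3.27, 140.29], [-89.18, 269.18], [5.43, 117.66], [-154.24, 154.24]. Speed limits (degrees/s): [147.25, 147.25, 180, 180, 180, 180, 180].

### API

Orientations are given as [roll, pitch, yaw] about the fixed x, y, z axes, in that order (R = Rz(yaw) Ry(pitch) Rx(roll)).
In Python, from cell import env gives the robot as it stands. The module is installed in compiled form; this text tells all that it offers.
- The arm moves only by the tool move_arm, never from a script. Its argument "steps" is a list of rows, each a list of 2 entries, a list of its own where there are three numbers: the shift along the tool's x, y, z in m, then the turn about the tool's z in rad. A call has 1 to 20 rows; each row is the pose to reach, as a shift and turn from the pose commanded when the call began, along the tool's axes at that moment; what a row does not reach only later rows make up. A row lasts 1/8 s, in which the tool goes at most 62.5 mm and 10.7 degrees, less where a joint would pass 70% of its speed; a pose out of reach is approached as far as the arm can. A call with a gripper value outside its range is refused whole. "hand" is the closure, from -1 (fully open) to 1 (shut), set as the call begins (left out, the last holds). The fingers move at their own pace and stop on an object; "squeeze" is the grip in N (left out, the last holds). Time passes only in rows, so rows that repeat a pose let the fingers close. It gives the time, the measured TCP pose, the force and the opening at its end, in the units of the state.
- env.get_obs(): the state, without advancing time (a new reading comes with each control period).
- env.read_camera(name): name is "scene" or "side" or "wrist"; returns (picture, depth): 480x640x3 uint8, red, green, blue; 480x640 float32, m along the optical axis (not along the pixel's ray), 0 where there is no reading.
- env.calibration(name): a dict with "intrinsics" (3x3 intrinsics, pixels), "position" and "orientation" of the camera in the world; the wrist camera has in their place "mount" (4x4, takes a point from camera to tool coordinates, whose origin is the TCP and whose axes are the flange's). Camera axes: x right, y up, looking along -z (the intrinsics and any distortion apply to the point x, -y, -z); pixel columns grow to the right and rows downward; lengths in m; the calibration is good to about 2 mm. A picture is of the moment at which its call begins: read the wrist's pose just before it. calibration takes no time and is no camera call.
- env.sign_off(): hands the job in, once; it reports no verdict.
Trained networks look in the newest picture that a camera, given by its name, has taken for a name from the list of things; names that differ only in an ending like _2 or _b are one class to them, and where a whole thing is asked for, a point or a joint stands for the part that bears it (a point fixed in the world has none). Each returns a list of dicts, best first, with "conf" (0 to 1); they miss things now and then, are a little off and sometimes report something else, mostly with a low value. They report only what shows in the picture. A call takes as long as a camera call. They do not tell look-alikes from the thing itself.
- env.cut_out(camera, query): "region" (480x640 bool, what is visible of it) and "uv" ([column, row] in pixels, amid what is visible of it).
The state is a dict: "time_s": time; "qpos": joint angles; "joint_velocities": joint speeds; "effort": joint torques, N m; "tool_pos": TCP position; "tool_rot": TCP orientation; "force": force on the tool from outside, world axes, zero at the start; "wrist_torque": the same for the moment, N m; "grip_width": finger opening in m.
Only numpy, scipy, OpenCV 4.12 (cv2) and the standard library are available. Lean on these libraries where they do the work, as an engineer would, in place of code of your own. Each camera call takes 0.05 s, during which the arm holds its last target. There are 200 camera calls.

## Working session

There is one attempt and no reset: what is moved stays moved. The work goes in short steps, Python scripts to look and compute and a tool call to move; the robot and the scene stay as the last step left them, time stands still between calls to the robot, and variables do not carry over. Pictures are saved under pics/ and viewed, about 8 in all and at most 12, crops included, and the job is handed in when it is done.

Besides the shell and the picture viewer there is one more tool, called after "Emit:" as name(argument=value, ...) on one line, values as JSON. move_arm: Moves the arm, as the interface text tells. Its arguments: {"type":"object","properties":{"steps":{"type":"array"},"hand":{"type":"number"},"squeeze":{"type":"number"}},"required":["steps"]}

```bash
mkdir -p pics; cat > h.py <<'E'
import numpy as np, cv2
from cell import env
from scipy.spatial.transform import Rotation as R
def pose():
    o=env.get_obs(); return np.array(o['tool_pos']), o['tool_rot']
def camT(n):
    c=env.calibration(n)
    if 'mount' in c:
        p,r=pose(); T=np.eye(4); T[:3,:3]=R.from_euler('xyz',r,degrees=True).as_matrix(); T[:3,3]=p
        return np.array(c['intrinsics']),T@np.array(c['mount'])
    return np.array(c['intrinsics']),c
def cloud(n):
    K,T=camT(n); img,d=env.read_camera(n)
    if isinstance(T,dict):
        M=np.eye(4); o=np.array(T['orientation'])
        M[:3,:3]=o if o.shape==(3,3) else R.from_euler('xyz',o,degrees=True).as_matrix(); M[:3,3]=T['position']; T=M
    v,u=np.mgrid[:480,:640]
    x=(u-K[0,2])/K[0,0]*d; y=(v-K[1,2])/K[1,1]*d
    P=np.stack([x,-y,-d],-1)@T[:3,:3].T+T[:3,3]; P[d==0]=np.nan
    return img,P
def save(n,img): cv2.imwrite('pics/'+n,img[...,::-1])
E
python3 - <<'E'
from h import *
for n in ('scene','side'): 
    c=env.calibration(n); print(n,c)
print(env.calibration('wrist'))
o=env.get_obs(); print(o)
ims=[]
for n in ('scene','side'):
    img,P=cloud(n); np.savez(n,img=img,P=P); ims.append(img)
    for q in ('carton','clamp','camera','flap_left','foot','bracket','channel_a','camera_stand'):
        for r in env.cut_out(n,q)[:3]:
            m=r['region']; print(n,q,round(r['conf'],2),np.round(r['uv']),np.round(np.nanmedian(P[m],0),3),np.round(np.nanmin(P[m],0),3),np.round(np.nanmax(P[m],0),3))
save('scene0.png',ims[0]); save('side0.png',ims[1])
E
```

```text
scene {'intrinsics': array([[566.37560795,   0.        , 321.10926871],
       [  0.        , 566.37560795, 234.4927408 ],
       [  0.        ,   0.        ,   1.        ]]), 'position': array([ 0.31745682, -1.17869211,  1.04666806]), 'orientation': array([ 50.528959  ,   1.15477786, -13.28326592])}
side {'intrinsics': array([[596.60949379,   0.        , 316.86199425],
       [  0.        , 596.60949379, 240.41306257],
       [  0.        ,   0.        ,   1.        ]]), 'position': array([-0.14281549,  0.31512908,  1.18548863]), 'orientation': array([  35.6131371 ,   -0.92721804, -116.51671505])}
{'intrinsics': array([[426.4728256 ,   0.        , 326.37519837],
       [  0.        , 426.4728256 , 236.26936377],
       [  0.        ,   0.        ,   1.        ]]), 'mount': array([[ 2.53394441e-04,  9.68252376e-01,  2.49974544e-01,
         6.80545721e-02],
       [ 9.99999966e-01, -2.30716745e-04, -1.20021806e-04,
        -2.19382939e-05],
       [-5.85380858e-05,  2.49974566e-01, -9.68252401e-01,
        -1.53873636e-01],
       [ 0.00000000e+00,  0.00000000e+00,  0.00000000e+00,
 
[... 2597 characters left out ...]
 [0.719 0.243 0.124]
side foot 0.58 [206. 294.] [0.556 0.218 0.042] [0.546 0.193 0.005] [0.604 0.23  0.108]
side bracket 0.89 [229. 324.] [0.477 0.194 0.021] [ 0.403  0.168 -0.001] [0.524 0.25  0.171]
side bracket 0.38 [334. 140.] [ 0.778 -0.217  0.126] [ 0.75  -0.323  0.001] [ 0.881 -0.18   0.157]
side channel_a 0.82 [389. 276.] [ 0.429 -0.186  0.004] [ 0.383 -0.226 -0.007] [ 0.469 -0.161  0.047]
side channel_a 0.79 [319. 229.] [ 0.634 -0.096  0.004] [ 0.59  -0.144 -0.007] [ 0.679 -0.052  0.041]
side channel_a 0.69 [186. 259.] [0.643 0.224 0.048] [ 0.538  0.188 -0.001] [0.719 0.253 0.184]
side camera_stand 0.64 [328. 146.] [ 0.803 -0.216  0.098] [ 0.749 -0.712 -0.76 ] [ 1.67  -0.178  0.157]
```

View pics/scene0.png

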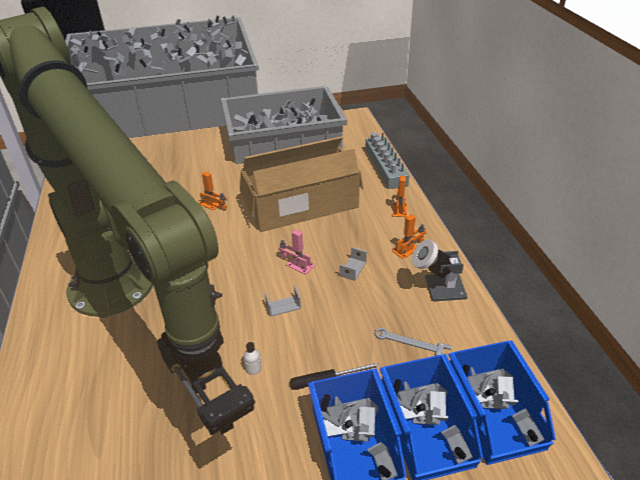

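View pics/side0.png

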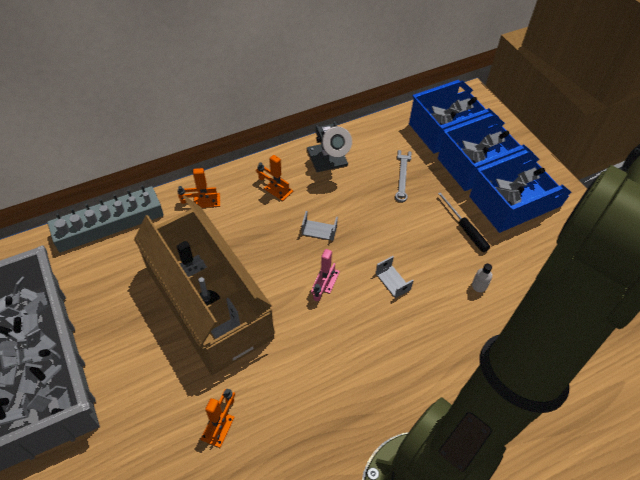

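The scene view shows the carton at (300,185) and the inspection camera at (428,255). The side view shows the black-handled clamp in the carton's far cell at (185,252), the foot at (206,294) in the middle cell and the bracket at (229,320) in the near cell. The orange clamps at (200,185), (273,175) and (220,420) and the pink one at (325,275) are look-alikes outside the carton, so the clamp I want is the black-and-steel one inside it. Next I'll fit the carton, lens and clamp, and check the clamp in an enlarged crop.

```bash
python3 - <<'E'
from h import *
A=np.load('scene.npz');B=np.load('side.npz')
# carton front wall from scene
P=A['P'];v,u=np.mgrid[:480,:640]
def fitplane(Q):
    for _ in range(6):
        c=np.median(Q,0);_,_,V=np.linalg.svd(Q-Q.mean(0),full_matrices=False);n=V[2];d=(Q-Q.mean(0))@n
        Q=Q[abs(d)<max(2.0*d.std(),.002)]
    return Q.mean(0),n,Q
m=(P[...,2]>.02)&(P[...,2]<.115)&(P[...,0]>.38)&(P[...,0]<.74)&(P[...,1]>.08)&(P[...,1]<.2)&(v>150)&(v<230)&(u>240)&(u<362)
c,n,Q=fitplane(P[m]); t=np.array([-n[1],n[0],0]);t/=np.linalg.norm(t);t*=np.sign(t[0])
print('front wall',c,n,len(Q),'yaw',np.degrees(np.arctan2(t[1],t[0])),'x ext',np.percentile(Q@t,[.5,99.5]))
nn=np.array([-t[1],t[0],0])
# side view: carton pts in carton frame
P2=B['P'];m2=(P2[...,0]>.3)&(P2[...,0]<.8)&(P2[...,1]>.05)&(P2[...,1]<.4)&(v>200)&(v<380)&(u>125)&(u<280)
S=P2[m2]; o=c@nn
for lo,hi in((.02,.12),(.125,.135),(.185,.2)):
  q=S[(S[:,2]>lo)&(S[:,2]<hi)]; print(lo,'x',np.percentile(q@t,[1,50,99]),'y from front',np.percentile(q@nn-o,[1,50,99]))
# clamp handle: dark pixels in side
img=B['img'].astype(int); dark=(img.max(-1)<60)&m2&(P2[...,2]>.05)&(P2[...,2]<.13)&(u<200)&(v<270)
q=P2[dark];print('dark',len(q),np.median(q,0),np.percentile(q,[2,98],axis=0), np.mean(np.argwhere(dark)[:,::-1],0))
# ring
for nme,D,ub in(('scene',A,(405,450,235,275)),('side',B,(320,360,120,165))):
  im=D['img'].astype(int);p=D['P']
  w=(im.min(-1)>150)&(u>ub[0])&(u<ub[1])&(v>ub[2])&(v<ub[3])&(p[...,2]>.08)
  c3,n3,q3=fitplane(p[w]); print(nme,'ring',w.sum(),len(q3),c3,n3,'mid',(q3.max(0)+q3.min(0))/2,np.ptp(q3,axis=0))
ims=[]
cr=cv2.resize(B['img'][175:375,125:285],None,fx=3,fy=3,interpolation=cv2.INTER_CUBIC)
save('crop1.png',cr[:600])
E
```

```text
front wall [0.57061643 0.13977222 0.06885416] [ 0.13432734 -0.99093599  0.00142734] 2397 yaw 7.719733084369477 x ext [0.43041172 0.7454869 ]
0.02 x [0.41062117 0.57485422 0.74115665] y from front [0.00618176 0.06369801 0.15729333]
0.125 x [0.42040001 0.43207581 0.74797255] y from front [-0.00221605  0.08608492  0.16079822]
0.185 x [0.43381562 0.56566254 0.72866658] y from front [0.02333213 0.03222158 0.12387106]
dark 929 [0.71389148 0.22147528 0.09189324] [[0.63933429 0.17305935 0.05231682]
 [0.72290041 0.30934051 0.124276  ]] [181.69214209 236.54682454]
scene ring 311 235 [ 0.78327389 -0.22382034  0.13345041] [-0.75092181  0.11113866  0.65097207] mid [ 0.78140056 -0.22203761  0.12928831] [0.05012517 0.0795392  0.05572474]
side ring 44 37 [ 0.82445333 -0.22128809  0.11704581] [ 0.1087964   0.96609245 -0.23415534] mid [ 0.81397316 -0.22053637  0.12315852] [0.10656674 0.03856676 0.06758046]
```

View pics/crop1.png

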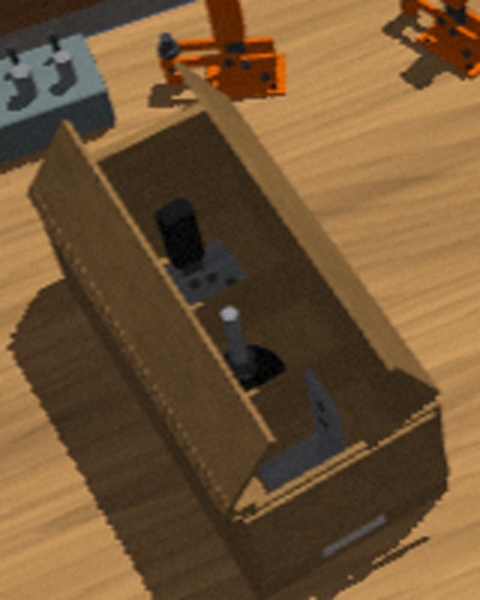

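The crop confirms it: the black-handled steel clamp stands in the far cell at crop (180,235), i.e. full-picture (185,252), and it is neither orange nor pink. The carton centre is about (0.564, 0.217) with yaw 7.7°. The lens is about (0.781, -0.222, 0.129), and its axis elevation of 40.6° matches the 40° given. I'll move above the gap with the fingers shut.

Emit:
move_arm(steps=[[[0.2, -0.12, -0.129], -0.4], [[0.432, -0.255, -0.129], -1.0], [[0.432, -0.255, -0.129], -1.3125], [[0.432, -0.255, -0.129], -1.3125], [[0.432, -0.255, -0.129], -1.3125], [[0.432, -0.255, -0.129], -1.3125], [[0.432, -0.255, -0.129], -1.3125], [[0.432, -0.255, -0.129], -1.3125], [[0.604, -0.635, -0.129], -1.3125], [[0.604, -0.635, -0.129], -1.3125], [[0.604, -0.635, -0.129], -1.3125], [[0.604, -0.635, -0.129], -1.3125], [[0.604, -0.635, -0.129], -1.3125], [[0.604, -0.635, -0.129], -1.3125], [[0.604, -0.635, -0.129], -1.3125], [[0.604, -0.635, -0.129], -1.3125], [[0.604, -0.635, -0.129], -1.3125], [[0.604, -0.635, -0.129], -1.3125], [[0.604, -0.635, -0.129], -1.3125]], hand=1)

```text
time_s: 3.28
tool_pos: [0.5642, 0.2156, 0.3596]
tool_rot: [180.0, 0.0, 97.5]
force: [-0.2, 0.2, -0.5]
grip_width: 0.0003
```

Emit:
move_arm(steps=[[[0, 0, 0.06], 0], [[0, 0, 0.12], 0], [[0, 0, 0.17], 0], [[0, 0, 0.204], 0], [[0.01, 0, 0.204], 0], [[0.03, 0, 0.204], 0], [[0.045, 0, 0.204], 0], [[0.06, 0, 0.204], 0], [[0.075, 0, 0.204], 0], [[0.088, 0, 0.204], 0], [[0.094, 0, 0.204], 0], [[0.094, 0, 0.204], 0]])

```text
time_s: 4.78
tool_pos: [0.5507, 0.3117, 0.1556]
tool_rot: [-180.0, -0.1, 97.8]
force: [-0.7, -0.4, 0.1]
grip_width: 0.0003
```

Emit:
move_arm(steps=[[[-0.04, 0, 0], 0], [[-0.09, 0, 0], 0], [[-0.115, 0, 0], 0], [[-0.13, 0, 0], 0], [[-0.145, 0, 0], 0], [[-0.16, 0, 0], 0], [[-0.175, 0, 0], 0], [[-0.185, 0, 0], 0], [[-0.19, 0, 0], 0], [[-0.19, 0, 0], 0]])

```text
time_s: 6.02
tool_pos: [0.5767, 0.1224, 0.1558]
tool_rot: [180.0, -0.0, 97.7]
force: [0.1, 1.7, 1.5]
grip_width: 0.0011
```

```bash
python3 - <<'E'
from h import *
i,P=cloud('side'); j,P2=cloud('scene')
save('flaps.png',np.hstack([i[150:400,100:400],j[80:330,180:480]]))
E
```

```text
(no output)
```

View pics/flaps.png

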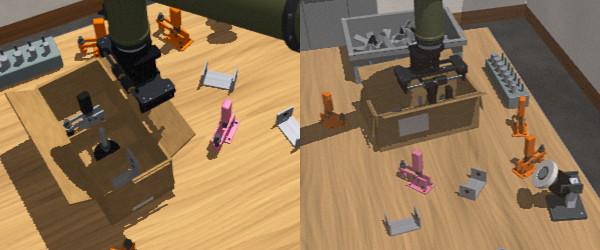

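In the left half, the +y flap lies folded out at (45,140). In the right half the -y flap leans outwards along the front rim at (420,100). I'll raise above the clamp and look with the wrist camera.

Emit:
move_arm(steps=[[[0.02, 0, -0.03], 0], [[0.05, 0, -0.08], 0], [[0.07, 0.03, -0.14], 0], [[0.085, 0.07, -0.18], 0], [[0.085, 0.1, -0.19], 0], [[0.085, 0.1, -0.19], 0], [[0.085, 0.1, -0.19], 0]], hand=-1)

```text
time_s: 7.0
tool_pos: [0.6635, 0.2196, 0.3443]
tool_rot: [-179.9, 0.1, 97.7]
force: [-0.8, 1.0, 0.1]
grip_width: 0.0626
```

```bash
cat >> h.py <<'E'
def tool(P):
    p,r=pose(); return (P-p)@R.from_euler('xyz',r,degrees=True).as_matrix()
E
python3 - <<'E'
from h import *
print(pose())
i,P=cloud('wrist'); T=tool(P); np.savez('w1',i=i,P=P)
for q in ('clamp','clamp_grip'):
  for r in env.cut_out('wrist',q)[:3]:
    m=r['region'];print(q,r['conf'],np.round(r['uv']),m.sum())
    for lo,hi in((.1,.13),(.06,.1),(.03,.065),(0,.03)):
        k=m&(P[...,2]>lo)&(P[...,2]<hi)
        if k.sum()>10: print(lo,k.sum(),np.round(np.percentile(T[k],[2,50,98],axis=0),4).tolist())
    k=m&(P[...,2]>.11)
    if k.sum()>10: print(cv2.minAreaRect((T[k][:,:2]*1000).astype(np.float32)))
    k=m&(P[...,2]<.02)&(P[...,2]>0.0)
    if k.sum()>10: print(cv2.minAreaRect((T[k][:,:2]*1000).astype(np.float32)))
# flaps
for n in('side','scene'):
  j,Q=cloud(n); C=np.array([.564,.217]);a=np.radians(7.7);t=np.array([np.cos(a),np.sin(a)]);nn=np.array([-t[1],t[0]])
  x=(Q[...,:2]-C)@t;y=(Q[...,:2]-C)@nn;z=Q[...,2]
  for s in(1,-1):
    k=(abs(x)<.14)&(s*y>.085)&(s*y<.15)&(z>.12)&(z<.21)
    if k.sum()>20:
      c=np.polyfit(s*y[k],z[k],1);print(n,s,k.sum(),'slope deg',np.degrees(np.arctan(c[0])),np.percentile(s*y[k],[2,98]),np.percentile(z[k],[2,98]))
save('w1.png',i)
E
```

```text
(array([0.66353781, 0.21958629, 0.34431878]), array([-1.79872361e+02,  6.09299167e-02,  9.77305903e+01]))
clamp 0.88 [317. 175.] 2666
0.1 594 [[-0.0025, -0.019, 0.2226], [0.0113, -0.0107, 0.2246], [0.0226, -0.0019, 0.2402]]
0.06 161 [[0.0163, -0.0181, 0.2469], [0.0576, -0.0119, 0.2785], [0.0661, -0.002, 0.2814]]
0.03 775 [[-0.0207, -0.0237, 0.2801], [0.0431, -0.009, 0.2977], [0.0682, 0.002, 0.3056]]
0 1174 [[-0.0279, -0.032, 0.3261], [0.0141, -0.0081, 0.3359], [0.0365, 0.0114, 0.3381]]
((9.841565132141113, -10.743410110473633), (17.931116104125977, 25.94768714904785), 87.11956787109375)
((19.12362289428711, -10.936460494995117), (44.0089225769043, 98.95291900634766), 87.52959442138672)
clamp 0.7 [473. 278.] 2324
0.06 249 [[-0.1225, 0.159, 0.255], [-0.1106, 0.1651, 0.2743], [-0.0723, 0.1954, 0.2843]]
0.03 1060 [[-0.1313, 0.1525, 0.2815], [-0.0969, 0.1772, 0.3028], [-0.0656, 0.1989, 0.3132]]
0 1070 [[-0.1413, 0.1442, 0.3165], [-0.112, 0.1634, 0.3397], [-0.068, 0.1973, 0.3426]]
((-108.44961547851562, 183.39926147460938), (85.56723022460938, 57.210350036621094), 28.93903350830078)
clamp 
[... 1464 characters left out ...]
, 0.2547], [-0.111, 0.1649, 0.2742], [-0.0726, 0.1954, 0.2843]]
0.03 1090 [[-0.1315, 0.1524, 0.2814], [-0.096, 0.1776, 0.3028], [-0.0656, 0.1988, 0.3131]]
0 1103 [[-0.1413, 0.1449, 0.3165], [-0.1111, 0.1641, 0.3396], [-0.067, 0.1979, 0.3427]]
((-104.51029968261719, 178.0485382080078), (90.1181411743164, 46.56249237060547), 48.88910675048828)
side 1 3307 slope deg 30.992054226230678 [0.08608076 0.14080922] [0.1321544  0.16637034]
side -1 3061 slope deg 30.68782479893335 [0.08585029 0.13579156] [0.13385392 0.16550627]
scene 1 1597 slope deg 29.702982124132248 [0.08579423 0.13870868] [0.1321153  0.16782642]
scene -1 358 slope deg 28.66904756002963 [0.08664679 0.14345199] [0.13645578 0.16888924]
```

View pics/w1.png

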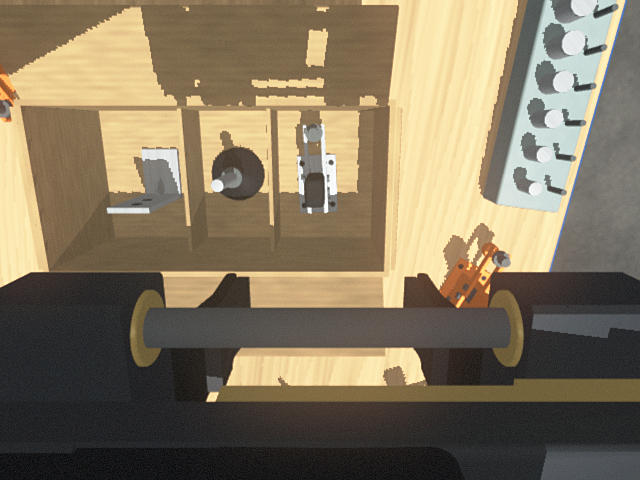

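Wrist view: the clamp's black handle is at (315,188) in the right-hand cell, with the bar towards +y (image up), the foot at (237,178) and the bracket at (155,180). Both flaps fit to about 2.6 rad, folded fully back. I'll descend with the opening part closed.

Emit:
move_arm(steps=[[[0.01, -0.011, 0.06], -0.047], [[0.01, -0.011, 0.11], -0.047], [[0.01, -0.011, 0.15], -0.047], [[0.01, -0.011, 0.18], -0.047], [[0.01, -0.011, 0.21], -0.047], [[0.01, -0.011, 0.235], -0.047], [[0.01, -0.011, 0.25], -0.047], [[0.01, -0.011, 0.26], -0.047], [[0.01, -0.011, 0.26], -0.047], [[0.01, -0.011, 0.26], -0.047]], hand=-0.15)

```text
time_s: 8.5
tool_pos: [0.6526, 0.2286, 0.0866]
tool_rot: [179.9, -0.0, 100.4]
force: [0.6, -0.2, -0.3]
grip_width: 0.0504
```

Emit:
move_arm(steps=[[[0, 0, 0], 0], [[0, 0, 0], 0], [[0, 0, 0], 0], [[0, 0, 0], 0], [[0, 0, 0], 0], [[0, 0, 0], 0]], hand=1, squeeze=25)

```text
time_s: 9.25
tool_pos: [0.6518, 0.2282, 0.0854]
tool_rot: [-180.0, 0.0, 100.4]
force: [0.3, -0.3, -1.1]
grip_width: 0.0175
```

Emit:
move_arm(steps=[[[0, 0, -0.015], 0], [[0, 0, -0.03], 0], [[0, 0, -0.05], 0], [[0, 0, -0.075], 0], [[0, 0, -0.1], 0.02], [[0, 0, -0.113], 0.047], [[0, 0, -0.113], 0.047], [[0, 0, -0.113], 0.047], [[0, 0, -0.113], 0.047]])

```text
time_s: 10.38
tool_pos: [0.6515, 0.2279, 0.1971]
tool_rot: [-179.9, 0.0, 97.7]
force: [0.4, -0.2, -2.2]
grip_width: 0.0178
```

```bash
cat > m.py <<'E'
from h import *
# tilt of the clamp about tool y, from the wrist camera
print(pose())
i,P=cloud('wrist'); T=tool(P)
rs=[r for r in env.cut_out('wrist','clamp') if abs(np.nanmedian(T[r['region']][:,1]))<.04]
for r in rs[:1]:
    m=r['region']; Q=T[m]; Q=Q[~np.isnan(Q[:,0])&(abs(Q[:,1])<.03)&(Q[:,2]<.15)]
    print(r['conf'],len(Q),np.round(np.percentile(Q,[1,50,99],axis=0),3).tolist())
    np.save('Q',Q)
np.savez('w2',i=i,T=T,P=P)
E
python3 m.py; python3 - <<'E'
import numpy as np,cv2
d=np.load('w2.npz');i=d['i'];cv2.imwrite('pics/w2.png',i[...,::-1])
E
```

```text
(array([0.65149128, 0.22788829, 0.1971422 ]), array([-1.79878072e+02,  3.08499296e-02,  9.77191276e+01]))
0.77 11299 [[-0.012, -0.021, -0.036], [0.012, -0.0, 0.038], [0.059, 0.021, 0.078]]
```

View pics/w2.png

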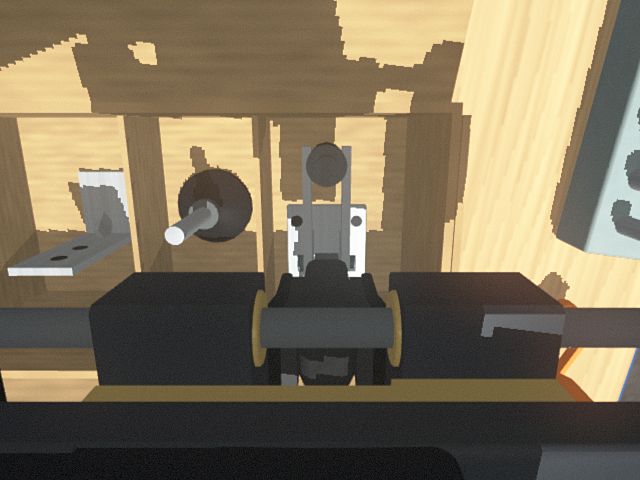

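The wrist picture shows the clamp held upright: handle in the jaws at (325,350), base plate at (328,240) and bar tip at (326,165). The moves can't tilt the tool, so I'll pivot the clamp in the jaws. I'll press the rear edge of its base plate against the inside of the fixed -y carton wall, just below the rim.

Emit:
move_arm(steps=[[[-0.015, 0, 0], 0], [[-0.028, 0, 0], 0], [[-0.034, 0, 0], 0], [[-0.04, 0, 0], 0], [[-0.046, 0, 0], 0], [[-0.052, 0, 0], 0], [[-0.058, 0, 0], 0], [[-0.058, 0, 0], 0]])

```text
time_s: 11.48
tool_pos: [0.6598, 0.1736, 0.2001]
tool_rot: [179.9, -0.3, 97.8]
force: [-0.4, 3.8, 0.6]
grip_width: 0.0179
```

```bash
cat >> m.py <<'E'
# base plate/bar fit: brute-force tilt using the bar tip (x=61) extent in rotated frame
from scipy.optimize import minimize_scalar
g=.091
q=Q[:,[0,2]].copy(); q[:,1]=-(q[:,1]+.011)   # Y,Z about the grasp point
for a in range(-10,75,5):
    c,s=np.cos(np.radians(a)),np.sin(np.radians(a))
    x=q[:,0]*c+q[:,1]*s; z=-q[:,0]*s+q[:,1]*c+g
    ok=(z>-.0)&(x>-.045)
    pl=((abs(z-.004)<.003)&(x<.03)&(x>-.04)).sum(); out=(z<-.004).sum()
    print(a,'plate pts',pl,'below',out,'xmax %.3f zmin %.3f'%(np.percentile(x,99.5),np.percentile(z,.5)))
E
python3 m.py; python3 -c "
from h import *
print(env.get_obs()['force'])"
```

```text
(array([0.65984176, 0.17360977, 0.20006278]), array([179.86144999,  -0.26868742,  97.79024746]))
0.88 15400 [[-0.013, -0.021, -0.036], [0.022, -0.0, 0.028], [0.076, 0.021, 0.082]]
-10 plate pts 517 below 26 xmax 0.087 zmin -0.003
-5 plate pts 745 below 17 xmax 0.083 zmin -0.003
0 plate pts 1459 below 1 xmax 0.078 zmin -0.002
5 plate pts 2636 below 1 xmax 0.072 zmin -0.001
10 plate pts 3965 below 1 xmax 0.066 zmin 0.001
15 plate pts 4455 below 1 xmax 0.061 zmin 0.000
20 plate pts 3341 below 2 xmax 0.057 zmin -0.002
25 plate pts 2487 below 36 xmax 0.052 zmin -0.003
30 plate pts 2098 below 91 xmax 0.047 zmin -0.004
35 plate pts 1883 below 125 xmax 0.042 zmin -0.005
40 plate pts 1471 below 100 xmax 0.037 zmin -0.006
45 plate pts 1225 below 139 xmax 0.032 zmin -0.007
50 plate pts 821 below 184 xmax 0.027 zmin -0.008
55 plate pts 341 below 188 xmax 0.022 zmin -0.008
60 plate pts 42 below 148 xmax 0.023 zmin -0.007
65 plate pts 69 below 101 xmax 0.024 zmin -0.005
70 plate pts 201 below 49 xmax 0.024 zmin -0.003
[-0.59313547  5.95194871  0.61443396]
```

Emit:
move_arm(steps=[[[-0.006, 0, 0], 0], [[-0.012, 0, 0], 0], [[-0.018, 0, 0], 0], [[-0.024, 0, 0], 0], [[-0.03, 0, 0], 0], [[-0.036, 0, 0], 0], [[-0.041, 0, 0.002], 0], [[-0.046, 0, 0.003], 0], [[-0.046, 0, 0.003], 0]])

```text
time_s: 12.7
tool_pos: [0.666, 0.1273, 0.1964]
tool_rot: [179.9, -0.2, 97.8]
force: [-1.2, 4.4, -0.2]
grip_width: 0.0173
```

```bash
python3 m.py | grep -v "^-"
```

```text
(array([0.66595019, 0.12730345, 0.19643328]), array([179.91807807,  -0.19081246,  97.77181321]))
0.68 21200 [[-0.009, -0.021, -0.038], [0.056, -0.0, 0.001], [0.106, 0.021, 0.073]]
0 plate pts 0 below 1 xmax 0.107 zmin 0.004
5 plate pts 11 below 1 xmax 0.104 zmin 0.001
10 plate pts 93 below 10 xmax 0.101 zmin -0.001
15 plate pts 293 below 52 xmax 0.097 zmin -0.003
20 plate pts 636 below 87 xmax 0.092 zmin -0.004
25 plate pts 1102 below 92 xmax 0.086 zmin -0.004
30 plate pts 910 below 30 xmax 0.080 zmin -0.003
35 plate pts 213 below 1 xmax 0.074 zmin -0.002
40 plate pts 99 below 54 xmax 0.068 zmin -0.003
45 plate pts 580 below 456 xmax 0.063 zmin -0.005
50 plate pts 1045 below 1089 xmax 0.058 zmin -0.008
55 plate pts 1450 below 1398 xmax 0.052 zmin -0.011
60 plate pts 1485 below 1796 xmax 0.047 zmin -0.014
65 plate pts 1322 below 2067 xmax 0.042 zmin -0.017
70 plate pts 1219 below 2039 xmax 0.036 zmin -0.018
```

```bash
cat >> m.py <<'E'
k=(abs(Q[:,1])>.013)&(abs(Q[:,1])<.0215)&(q[:,1]<.0)
p=q[k]; print('wide pts',len(p),np.round(np.percentile(p,[2,98],axis=0),3).tolist())
l=cv2.fitLine((p*1000).astype(np.float32),cv2.DIST_HUBER,0,.01,.01).ravel()
v=l[:2]*np.sign(l[0]); n=np.array([-v[1],v[0]]); res=(p*1000-l[2:])@n
print('PLATE tilt',np.degrees(np.arctan2(v[1],v[0])),'res',res.std(),'plane dist mm',l[2:]@n)
E
python3 m.py | tail -2
python3 - <<'E'
from h import *
i,_=cloud('wrist'); j,_=cloud('side')
save('w3.png',np.hstack([i[::1,150:500],j[150:390,100:400].repeat(2,0)[:480].repeat(1,1)]))
E
```

```text
(array([0.66594677, 0.12734344, 0.19644556]), array([ 1.79915480e+02, -1.65086241e-01,  9.77871493e+01]))Traceback (most recent call last):
  File "m.py", line 14, in <module>
    q=Q[:,[0,2]].copy(); q[:,1]=-(q[:,1]+.011)   # Y,Z about the grasp point
      ^
NameError: name 'Q' is not defined
```

View pics/w3.png

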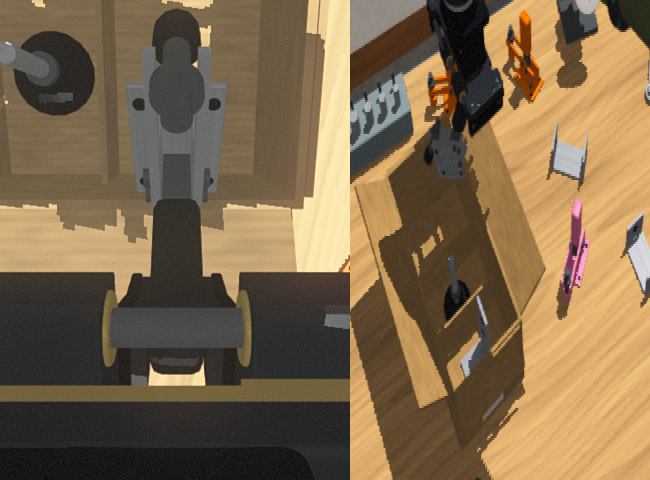

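The picture shows the clamp leaning well over in the jaws, handle at (175,290) and base plate at (175,130). The other parts haven't moved. I'll make the tilt measurement geometric rather than network-based.

```bash
cat > m.py <<'E'
from h import *
def measure(zmax=.066):
    i,P=cloud('wrist'); T=tool(P).reshape(-1,3)
    k=(abs(T[:,1])>.0125)&(abs(T[:,1])<.0215)&(T[:,0]>.025)&(T[:,0]<.12)&(T[:,2]>-.03)&(T[:,2]<zmax)
    p=np.c_[T[k,0],-(T[k,2]+.011)]*1000
    for _ in range(5):
        l=cv2.fitLine(p.astype(np.float32),cv2.DIST_HUBER,0,.01,.01).ravel()
        v=l[:2]*np.sign(l[0]); n=np.array([-v[1],v[0]]); r=(p-l[2:])@n; p=p[abs(r)<max(2.5,2*r.std())]
    s=p@v; a=np.degrees(np.arctan2(v[1],v[0]))
    print('PLATE tilt %.1f res %.2f n %d top plane %.1f mm, along plate %.1f..%.1f'%(a,r.std(),len(p),l[2:]@n,*np.percentile(s,[1,99])))
    k=(abs(T[:,1])<.03)&(T[:,0]>-.01)&(T[:,0]<.13)&(T[:,2]>-.04)&(T[:,2]<zmax)
    return a
if __name__=='__main__':
    o=env.get_obs();print(o['tool_pos'],o['tool_rot'],o['force'],o['time_s']); measure()
E
python3 m.py
```

```text
[0.66592566 0.12738969 0.19645495] [ 1.79918541e+02 -1.59315673e-01  9.77924090e+01] [-0.88699608  6.14539242 -0.27468362] 13.0
PLATE tilt 38.1 res 0.62 n 2408 top plane -91.7 mm, along plate -7.1..36.1
```

Emit:
move_arm(steps=[[[-0.006, 0, 0], 0], [[-0.012, 0, 0], 0], [[-0.017, 0, 0], 0], [[-0.02, 0, 0], 0], [[-0.02, 0, 0], 0]])

```text
time_s: 13.68
tool_pos: [0.6681, 0.1075, 0.195]
tool_rot: [-180.0, -0.2, 97.8]
force: [-0.9, 6.0, -4.6]
grip_width: 0.0172
```

```bash
python3 m.py
```

```text
[0.6680611  0.1075067  0.19497854] [-179.97177614   -0.18239103   97.7961068 ] [-0.88737585  6.01900465 -4.56350322] 13.675
PLATE tilt 33.7 res 5.52 n 3838 top plane -86.1 mm, along plate -10.9..59.8
```

```bash
python3 - <<'E'
from h import *
i,P=cloud('wrist'); T=tool(P).reshape(-1,3)
k=(abs(T[:,1])>.0125)&(abs(T[:,1])<.0215)&(T[:,0]>.02)&(T[:,0]<.13)&(T[:,2]>-.04)&(T[:,2]<.09)
q=np.c_[T[k,0],-(T[k,2]+.011)]*1000
H,a,b=np.histogram2d(q[:,0],q[:,1],bins=[np.arange(20,132,6),np.arange(-102,34,6)])
print('Z rows down from +30; Y cols from 20 step 6');
for r in range(H.shape[1]-1,-1,-1): print('%5d'%b[r],' '.join('%4d'%x for x in H[:,r]))
save('w4.png',i[:,150:500])
E
```

```text
Z rows down from +30; Y cols from 20 step 6
   24    0    0    0    0    0    0    0    0    0    0    0    0    0    0    0    0    0    0
   18    0    0    0    0    0    0    0    0    0    0    0    0    0    0    0    0    0    0
   12    0    0    0    0    0    0    0    0    0    0    0    0    0    0    0    0    0    0
    6    0    0    0    0    0    0    0    0    0    0    0    0    0    0    0    0    0    0
    0    0    0    0    0    0    0    0    0    0    0    0    0    0    0    0    0    0    0
   -6    0    0    0    0    0    0    0    0    0    0    0    0    0    0    0    0    0    0
  -12    0    0    0    0    0    0    0    0    0    0    0    0    0    0    0    0    0    0
  -18    0    0    0    0    0    0    0    0    0    0    0    0    0    0    0    0    0    0
  -24    0    0    0    0    0    0    0    0    0    0    0    0    0    0    0    0    0    0
  -30    0    0    0    0    0   61   71    0    0    0    0    0    0    0    0    0    0    0
  -36    0    0    0    0    0    8    7    0    0    0    0    0   44    0    0    0    0    0

[... 355 characters left out ...]
  0    0    0    0    0    0
  -66  485  242    0    0    0    0    0   15  321    3    0    0    0    0    0    0    0    0
  -72    0  245  451   65    0    0    8  291    5    0    0    0    0    0    0    0    0    0
  -78    0    0   10  290  200   30  237   13    0    0    0    0    0    0    0    0    0    0
  -84    0    0    0    0    2  108   16    0    0    0    0    0    0    0    0    0    0    0
  -90    0    0    0    0    0   11    0    0    0    0    0    0    0    0    0    0    0    0
  -96    0    0    0    0    0    0    0    0    0    0    0    0    0    0    0    0    0    0
 -102    0    0    0    0    0    0    0    0    0    0    0    0    0    0    0    0    0    0
```

View pics/w4.png

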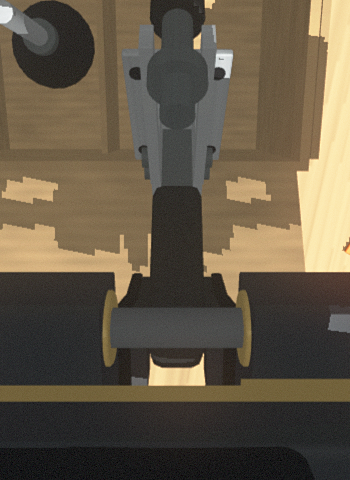

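```bash
sed -i 's/(T\[:,0\]>.025)&(T\[:,0\]<.12)/(T[:,0]>xmin)\&(T[:,0]<.12)/; s/def measure(zmax=.066)/def measure(zmax=.066,xmin=.06)/' m.py; python3 m.py
```

```text
[0.66806344 0.1075071  0.19496696] [-1.79969596e+02 -1.69786214e-01  9.78041829e+01] [ 0.72288909  5.95050648 -5.18335218] 13.775
PLATE tilt 47.6 res 0.59 n 2693 top plane -94.5 mm, along plate -13.4..37.9
```

```bash
python3 - <<'E'
from h import *
i,P=cloud('wrist'); T=tool(P).reshape(-1,3)
k=(abs(T[:,1])<.007)&(T[:,0]>-.03)&(T[:,0]<.13)&(T[:,2]>-.06)&(T[:,2]<.09)
q=np.c_[T[k,0],-(T[k,2]+.011)]*1000
a=np.radians(47.6);c,s=np.cos(a),np.sin(a)
x=q[:,0]*c+q[:,1]*s; z=-q[:,0]*s+q[:,1]*c
H,xe,ze=np.histogram2d(x,z,bins=[np.arange(-40,92,4),np.arange(-100,44,6)])
print('rows clamp z rel grasp, cols clamp x from -40 step 4')
for r in range(H.shape[1]-1,-1,-1): print('%5d'%ze[r],' '.join('%3d'%v for v in H[:,r]))
E
```

```text
rows clamp z rel grasp, cols clamp x from -40 step 4
   32   0   0   0   0   0   0   0   0   0   0   0   0   0   0   0   0   0   0   0   0   0   0   0   0   0   0   0   0   0   0   0   0
   26   0   0   0   0   0   0   0   0   0   0   0   0   0   0   0   0   0   0   0   0   0   0   0   0   0   0   0   0   0   0   0   0
   20   0   0   0   0   0   0   0   0   0   0   0   0   0   0   0   0   0   0   0   0   0   0   0   0   0   0   0   0   0   0   0   0
   14   0   0   0   0   0   0   0   0   0   0  49 105  97 111 157 336   0   0   0   0   0   0   0   0   0   0   0   0   0   0   0   0
    8   0   0   0   0   0   0   0   0   0   0   0   0   0   0   0   0   0   0   0   0   0   0   0   0   0   0   0   0   0   0   0   0
    2   0   0   0   0   0   0   0   0   0   0   0   0   0   0   0 141  46   0   0   0   0   0   0   0   0   0   0   0   0   0   0   0
   -4   0   0   0   0   0   0   0   0   0   0   0   0   0   0   0 645 151   0   0   0   0   0   0   0   0   0   0   0   0   0   0   0
  -10   0   0   0   0   0   0   0   0   0   0   0   0   0   0   0 586 144   0   0   0   0   0   0   0   0   0
[... 1334 characters left out ...]
 0  16 383  30   0   0   0   0
  -76   0   0   0   0   0   0   0   0   0  11   3   0   6 259  80   9   1   0   0   0   0   0   0   0   0  10 364  24   0   0   0   0
  -82   0   0   0   0   0   0   0   0   0   0  15   3   0  36   3   2   0   0   0   0   0   0   0   0  72 139 446 325   0   0   0   0
  -88   0   0   0   0   0   0   0   0   0   0   0  13   0   0   0   0   0   0   0   0   0   0   0   0   0   0   1   0   0   0   0   0
  -94   0   0   0   0   0   0   0   0  12  10   1   0   0   0   0   0   0   0   0   0   0   0   0   0   0   0   0   0   0   0   0   0
 -100   0   0   0   0   0   0   0   0   2  24   0   0   0   0   0   0   0   0   0   3   0   0   0   0   0   0   0   0   0   0   0   0
```

The clamp is at 47.6° and has slid about 10 mm in the pads. I'll tighten the grip and push the last couple of degrees.

Emit:
move_arm(steps=[[[0, 0, 0], 0], [[0, 0, 0], 0], [[-0.003, 0, 0], 0], [[-0.006, 0, 0], 0], [[-0.006, 0, 0], 0]], hand=1, squeeze=50)

```text
time_s: 14.5
tool_pos: [0.6681, 0.1062, 0.1945]
tool_rot: [-180.0, -0.5, 98.0]
force: [0.1, 12.0, -7.1]
grip_width: 0.0175
```

```bash
python3 m.py
```

```text
[0.6681306  0.1061635  0.19447919] [-179.98010287   -0.54137126   97.98461217] [ 0.09851814 11.95049134 -7.07912696] 14.5
PLATE tilt 48.0 res 0.59 n 2721 top plane -94.6 mm, along plate -14.4..38.2
```

Emit:
move_arm(steps=[[[0, 0, 0], 0], [[-0.001, 0, 0], 0], [[-0.002, 0, 0], 0]], squeeze=28)

```text
time_s: 14.92
tool_pos: [0.6683, 0.1018, 0.194]
tool_rot: [-179.9, -0.3, 97.9]
force: [-0.5, 8.7, -7.8]
grip_width: 0.0178
```

```bash
python3 m.py
```

```text
[0.66828237 0.10178571 0.19400533] [-179.8919218    -0.33752468   97.91794668] [-0.54294082  8.72339202 -7.8253891 ] 14.925
PLATE tilt 50.4 res 0.60 n 2874 top plane -95.7 mm, along plate -19.3..39.1
```

Emit:
move_arm(steps=[[[0, 0, 0], 0], [[0, 0, 0], 0], [[0.004, 0, 0], 0], [[0.012, 0, -0.01], 0], [[0.018, 0, -0.03], 0], [[0.018, 0, -0.06], 0], [[0.018, 0, -0.1], 0], [[0.018, 0, -0.15], 0], [[0.018, 0, -0.18], 0], [[0.018, 0, -0.18], 0], [[0.018, 0, -0.18], 0]], squeeze=58)

```text
time_s: 16.35
tool_pos: [0.6671, 0.1149, 0.3747]
tool_rot: [-179.9, 0.1, 97.7]
force: [0.5, 0.2, -3.3]
grip_width: 0.0177
```

```bash
python3 m.py
```

```text
[0.66705824 0.11486312 0.37467933] [-1.79934175e+02  5.67217984e-02  9.76900165e+01] [ 0.47305438  0.20982108 -3.2628601 ] 16.35
PLATE tilt 50.0 res 0.59 n 2844 top plane -95.0 mm, along plate -18.0..39.5
```

The clamp holds at 50.0° in free air. Next I'll carry it towards the camera while turning, and check the lens from above on the way.

Emit:
move_arm(steps=[[[-0.005, 0, -0.02], 0.08], [[-0.02, -0.005, -0.04], 0.2], [[-0.045, -0.015, -0.06], 0.35], [[-0.07, -0.025, -0.075], 0.5], [[-0.1, -0.035, -0.075], 0.65], [[-0.13, -0.045, -0.075], 0.8], [[-0.16, -0.055, -0.075], 0.95], [[-0.19, -0.065, -0.075], 1.1], [[-0.22, -0.075, -0.075], 1.25], [[-0.25, -0.085, -0.075], 1.4], [[-0.275, -0.092, -0.075], 1.55], [[-0.295, -0.097, -0.075], 1.69], [[-0.3045, -0.0987, -0.075], 1.79], [[-0.3045, -0.0987, -0.075], 1.852], [[-0.3045, -0.0987, -0.075], 1.852], [[-0.3045, -0.0987, -0.075], 1.852]])

```text
time_s: 18.4
tool_pos: [0.6102, -0.1994, 0.4495]
tool_rot: [-180.0, 0.1, -8.3]
force: [1.0, -0.1, -2.8]
grip_width: 0.0176
```

```bash
python3 m.py; python3 - <<'E'
from h import *
i,P=cloud('wrist'); T=tool(P); u=np.mgrid[:480,:640][1]
k=(abs(T[...,1])>.0125)&(abs(T[...,1])<.024)&(T[...,0]>.055)&(T[...,0]<.125)&(T[...,2]>-.03)&(T[...,2]<.066)
Q=T[k];A=np.c_[Q[:,0],Q[:,1],np.ones(len(Q))]
for _ in range(4):
    c=np.linalg.lstsq(A,Q[:,2],rcond=None)[0];r=Q[:,2]-A@c;g=abs(r)<max(.002,2*r.std());Q=Q[g];A=A[g]
n=np.array([c[0],c[1],-1]);n/=np.linalg.norm(n);print('clamp z in tool',n,'y range',np.percentile(Q[:,1],[1,99]),'n',len(Q))
for r in env.cut_out('wrist','camera')[:2]: print(r['conf'],r['uv'],np.nanmedian(P[r['region']],0))
w=(i.min(-1)>150)&(abs(P[...,2]-.13)<.04)&(np.hypot(P[...,0]-.78,P[...,1]+.222)<.06)
q=P[w]; print(w.sum())
if w.sum()>50:
    for _ in range(5):
        m=q.mean(0);n=np.linalg.svd(q-m,full_matrices=False)[2][2];d=(q-m)@n;q=q[abs(d)<max(.002,2*d.std())]
    n*=np.sign(n[2]);print('ring',len(q),m,n,'mid',(q.min(0)+q.max(0))/2,np.ptp(q,axis=0))
save('w5.png',i)
E
```

```text
[ 0.61017606 -0.19944883  0.4495236 ] [-1.79983462e+02  1.04772175e-01 -8.32218313e+00] [ 0.9881957  -0.06773176 -2.79021604] 18.4
PLATE tilt 50.0 res 0.59 n 2871 top plane -95.6 mm, along plate -18.8..38.5
clamp z in tool [-0.76545313 -0.00219418 -0.64348791] y range [-0.02142604  0.02205642] n 2911
0.89 [293.4, 16.7] [ 0.78674579 -0.19662228  0.13477075]
429
ring 384 [ 0.78245671 -0.20776346  0.13156859] [-0.75775512  0.12465839  0.64052124] mid [ 0.78034303 -0.21914143  0.13091412] [0.03728854 0.07371333 0.03488581]
```

View pics/w5.png

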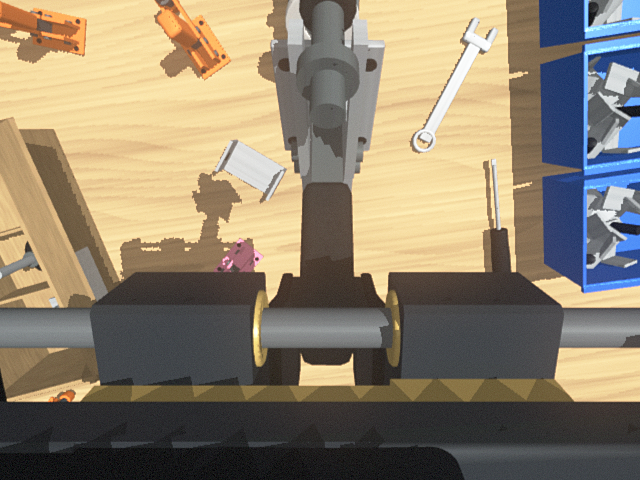

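The view shows the clamp centred in the jaws, base plate at (328,95). It hides most of the ring light at the top edge. I'll refine the lens centre from the first scene picture with a circle fit.

```bash
python3 - <<'E'
from h import *
A=np.load('scene.npz');p=A['P'];im=A['img'].astype(int);v,u=np.mgrid[:480,:640]
az,el=np.radians(171.2),np.radians(40)
c=np.array([np.cos(az)*np.cos(el),np.sin(az)*np.cos(el),np.sin(el)]);e1=np.array([-np.sin(az),np.cos(az),0]);e2=np.cross(c,e1)
for th in(120,150,180):
  w=(im.min(-1)>th)&(u>405)&(u<450)&(v>235)&(v<278)&(p[...,2]>.08)
  q=p[w];d=q@c;m=np.median(d);q=q[abs(d-m)<.006]
  ab=np.c_[q@e1,q@e2].astype(np.float32)*1000
  (x,y),r=cv2.minEnclosingCircle(ab);rr=cv2.minAreaRect(ab)
  e=cv2.fitEllipse(cv2.convexHull(ab)); x2,y2=e[0]
  f=lambda x,y:np.round((x*e1+y*e2)/1000+c*np.median(q@c),4)
  print(th,len(q),'circ',f(x,y),r,'ell',f(x2,y2),e[1],'rect',f(*rr[0]),rr[1])
E
```

```text
120 385 circ [ 0.7793 -0.2206  0.1278] 41.39748001098633 ell [ 0.7801 -0.2207  0.1288] (73.91783142089844, 80.52869415283203) rect [ 0.7801 -0.2205  0.1288] (75.6083755493164, 76.072021484375)
150 272 circ [ 0.7793 -0.2206  0.1278] 41.39748001098633 ell [ 0.78   -0.2202  0.1287] (71.3141860961914, 82.73575592041016) rect [ 0.7811 -0.2216  0.1301] (71.51162719726562, 78.99227142333984)
180 77 circ [ 0.7868 -0.2281  0.1312] 32.092124938964844 ell [ 0.7867 -0.2274  0.131 ] (61.9239501953125, 66.11975860595703) rect [ 0.7921 -0.2249  0.1369] (62.88691329956055, 47.172359466552734)
```

Emit:
move_arm(steps=[[[-0.015, -0.001, 0.01], 0.002], [[-0.035, -0.003, 0.025], 0.005], [[-0.05, -0.005, 0.045], 0.009], [[-0.06, -0.0055, 0.07], 0.009], [[-0.0615, -0.0055, 0.095], 0.009], [[-0.0615, -0.0055, 0.115], 0.009], [[-0.0615, -0.0055, 0.131], 0.009], [[-0.0615, -0.0055, 0.14], 0.009], [[-0.0615, -0.0055, 0.142], 0.009], [[-0.0615, -0.0055, 0.142], 0.009], [[-0.0615, -0.0055, 0.142], 0.009]])

```text
time_s: 19.92
tool_pos: [0.5507, -0.1853, 0.3093]
tool_rot: [180.0, -0.1, -8.9]
force: [0.8, 0.0, -3.1]
grip_width: 0.0172
```

```bash
python3 m.py; python3 - <<'E'
from h import *
p,r=pose();Rt=R.from_euler('xyz',r,degrees=True).as_matrix()
L=np.array([.780,-.2205,.130]);az,el=np.radians(171.2),np.radians(40)
c=np.array([np.cos(az)*np.cos(el),np.sin(az)*np.cos(el),np.sin(el)])
b=p+Rt@[.0794,0,.0488]; d=b-L; print('base',b,'dist',d@c,'lateral',d-(d@c)*c)
j,P=cloud('scene'); i,P2=cloud('side')
for n,Q in(('scene',P),('side',P2)):
  k=np.linalg.norm(Q-b,axis=-1)<.06; q=Q[k]; h=(q-b)@c
  u=np.argwhere(k); print(n,k.sum(),u.mean(0)[::-1] if len(u) else '', 'height along axis pct',np.round(np.percentile(h,[1,5,25,50]),4) if len(h) else '')
  f=q[abs(h)<.005]
  if len(f)>30:
    m=f.mean(0);n3=np.linalg.svd(f-m,full_matrices=False)[2][2];n3*=np.sign(n3@c);print('  face normal angle',np.degrees(np.arccos(n3@c)),len(f),m-b, (f-b).min(0),(f-b).max(0))
C=np.array([.564,.217]);a=np.radians(7.7);t=np.array([np.cos(a),np.sin(a)]);nn=np.array([-t[1],t[0]])
for s in(1,-1):
    y=(P2[...,:2]-C)@nn*s;x=(P2[...,:2]-C)@t;z=P2[...,2];k=(abs(x)<.14)&(y>.085)&(y<.15)&(z>.12)&(z<.21)
    if k.sum()>20: print('flap',s,np.degrees(np.arctan(np.polyfit(y[k],z[k],1)[0])))
save('fin.png',np.hstack([j[100:400,200:500],i[60:360,120:520]]))
E
```

```text
[ 0.55071241 -0.18531183  0.30931888] [ 1.79981648e+02 -7.43400599e-02 -8.91788400e+00] [ 0.75928085  0.0123669  -3.09051835] 19.925
PLATE tilt 50.1 res 0.59 n 2882 top plane -95.3 mm, along plate -18.8..38.8
base [ 0.62915567 -0.1976425   0.2604969 ] dist 0.2007537593167957 lateral [ 0.00113166 -0.00066962  0.00145487]
scene 670 [358.44328358 208.58059701] height along axis pct [-0.0005  0.0012  0.0045  0.0207]
  face normal angle 1.0717488691405257 173 [ 0.00381563 -0.01125909  0.01005932] [-0.02360168 -0.02977692 -0.02139413] [0.02469334 0.01890245 0.02948073]
side 250 [360.816 150.544] height along axis pct [-0.003  -0.0002  0.0033  0.0077]
  face normal angle 2.532920832403286 87 [-0.00910552  0.01419167 -0.01020485] [-0.02317265 -0.00596052 -0.02658493] [0.01226425 0.0250002  0.01710777]
flap 1 30.854106460724132
flap -1 30.47667865735705
```

View pics/fin.png

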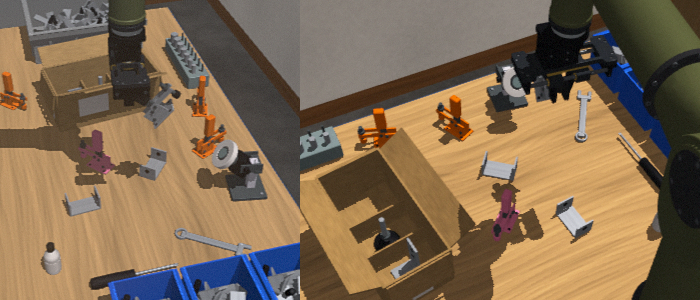

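The final picture shows the clamp in front of the ring light at left (158,105), with its base plate facing the camera at left (228,155). Both flaps are open and the other parts are in place. I'll make a 2 mm trim, settle, then hand in.

Emit:
move_arm(steps=[[[0, 0, 0.002], 0], [[0, 0, 0.002], 0], [[0, 0, 0.002], 0], [[0, 0, 0.002], 0], [[0, 0, 0.002], 0], [[0, 0, 0.002], 0]])

```text
time_s: 20.82
tool_pos: [0.5503, -0.1853, 0.3065]
tool_rot: [180.0, -0.0, -8.9]
force: [0.7, 1.3, -1.8]
grip_width: 0.0173
```

```bash
python3 m.py; python3 -c "
from h import *
print(np.abs(env.get_obs()['joint_velocities']).max()); print(env.sign_off())"
```

```text
[ 0.55032039 -0.18527199  0.3065472 ] [ 1.79994972e+02 -8.66232720e-04 -8.92380256e+00] [ 0.74312586  1.2605558  -1.77374812] 20.825
PLATE tilt 50.1 res 0.58 n 2871 top plane -95.4 mm, along plate -18.7..38.6
0.11714610295735477
the job is handed in; nothing more can be done
None
```

The job is handed in at about 21 s: both flaps are folded fully back, and the clamp is held still with its base plate facing the inspection camera.

- **Flaps:** I swept both open with the shut fingers. Both measured about 2.6 rad (30–31° above level, folded outwards), and again at the end.
- **Clamp:** I gripped the black-handled clamp by its handle and lifted it clear of its cell. The moves cannot tilt the tool, so I pivoted the clamp in the jaws by pressing its base edge against the inside of the -y carton wall. I then tightened the grip to 58 N and carried it to the camera.
- **Last checks:**
  - The wrist camera gave a tilt of 50.1°, against the 50° wanted.
  - Just before a final 2 mm lowering, the base centre was 200.8 mm out and about 2 mm off the lens axis, by my estimate of the lens position.
  - The scene and side cameras put the base face within 1.1° and 2.5° of square.
  - In the last picture the other parts and bench things showed no sign of having moved. The camera was never approached closely.
- **What disagreed:**
  - The handle slid about 10 mm in the pads during the pivot, so it is held off-centre. The tilt stayed at 50.0–50.1° in every check after that, and I allowed for the offset in the final position.
  - Lens-centre estimates differed by 1–2 mm, and lens-axis directions by about 1°, between pictures.

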